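# Find the flush release and spring the key tray

## Task

The key tray of the grey unit on the bench is latched shut, and its release is a flush square button hidden somewhere along the white strip on the unit's flat top. Feel gently along the strip with a fingertip until a spot gives way, and press it in so that the tray springs out by itself; then let the button come back up and leave the tray open. Do not touch the tray, and leave the padlock, the car key and the other things lying where they are.

Things in the scene. Friction and masses are not known exactly. Their poses are not given: they have to be found in the camera images.
- unit: Key-programming unit, a fixed grey case 220 (its x, depth) x 360 (its y, width) x 85 mm high with orange trim; origin at the centre of its underside on the bench, z up, its front with the orange tray faces its -x. The flat top is level, 85 mm above the bench. It does not move.
- strip_mid (a point): Centre of the visible white strip in the unit's level top, above the unit's origin, on the strip's surface 83.5 mm above the bench (1.5 mm below the grey top). The strip is hard and flat, 170 mm along the unit's y, 72 mm along its x. The button's centre lies on its long centre line, anywhere up to 50 mm from here towards +y or -y: it changes every time and is not reported.
- release (a joint): Press of the release button, m: 0 up, 0.006 fully in. Pale grey square cap 46 x 46 mm, 1 mm gap all round, sides parallel to the unit, face 1.5 mm below the strip. Only a fingertip wholly within the cap pushes it in; elsewhere the strip is rigid. Sprung: moves from about 2 N, fully in at about 5 N, comes back up when let go. The tray's catch lets go at about 0.003.
- tray (a joint): How far the tray has come out towards the unit's -x (its front), m: 0 latched shut, 0.06 fully out. Once the catch lets go a spring drives it fully out in about half a second and keeps it there; while latched it cannot be pulled.
- key_tray: The tray with its orange front, 282 mm wide and 46 mm high, without a handle, in the lower half of the unit's front; black compartments with key blanks inside. Its origin coincides with the unit's origin when shut and moves with the tray. Not to be touched.
- tray_front (a point): Middle of the tray's orange front face, 34 mm above the bench, 110 mm in front (-x) of the unit's origin when shut.
- padlock: Brass padlock lying flat on the unit's top near its rear (+x) left (+y) corner, about 70 x 44 x 20 mm, origin under the middle of its brass body. Leave alone.
- fob: Black car key lying flat on the unit's top near its rear (+x) right (-y) corner, about 83 x 34 x 13 mm, origin under the middle of its black body. Leave alone.
- lock_cylinder: Brass lock cylinder on the bench at the right, 65 x 17 x 33 mm, origin under its middle. Leave alone.
- jar: Clear jar with blue cap on the bench at the right, 72 mm across, 90 mm high, origin under its middle. Leave alone.
- screwdriver: Screwdriver lying on the bench at the left, along its x. Leave alone.
- brush: Hand brush lying on the bench at the left, along its x. Leave alone.
- cleaner: Blue bottle with red cap, 68 mm across, 170 mm high, on the bench at the right, near the robot, origin under its middle. Leave alone.

How it is judged:
On the way, in this order (a step that is already met when the one before it is completed fails the run):
1. the release button is pressed in (value of joint release above 0.002 m), for 0.05 s.
2. the tray springs open (value of joint tray above 0.05 m), for 0.2 s.
At the end, for the whole second after the job is handed in: the tray stands out at least 50 mm and at rest, the button is back up (pressed in less than 1.5 mm), and the seven bystanders are within 20 mm of where they began (value of joint tray above 0.05 m and value of joint release below 0.0015 m and velocity of joint tray below 0.01 m/s and distance of each of padlock, fob, lock_cylinder, jar, screwdriver, brush, cleaner from where it was at the start of the episode below 0.02 m); the robot touches nothing.
It fails at once if the unit is struck or pressed with more than 90 N (contact force between unit and the fingers above 90 N or contact force between unit and the arm above 90 N).
It fails at once if the tray is touched (contact force between key_tray and the fingers above 1 N or contact force between key_tray and the arm above 1 N).
It fails at once if a bystander is pushed, lifted or carried off (more than 20 mm) (distance of any of padlock, fob, lock_cylinder, jar, screwdriver, brush, cleaner from where it was at the start of the episode above 0.02 m).
It also fails if it takes over 42 s, if anything falls off the work surface, if the arm or the gripper's body presses on something with over 40 N, if the wrist force passes 120 N, or if a joint passes its speed limit or range.

## Robot

A 6-joint arm with a two-finger parallel gripper is mounted at the origin on the work surface. World frame = base frame: x ahead of the robot, y to its left, z up, the work surface at z = 0. Lengths are in m, angles in rad, forces in N, time in s.
With the tool pointing down it reaches from about 0.4 to 0.825 m from the base axis. Payload 7 kg.
Tool frame: the origin (TCP) lies at the very end of the fingers, on their centre line; the grasp point (between the pads) lies 19 mm behind it (arm.pinch_z is the z of the grasp point in the tool frame, in m); z points along the fingers, y is the direction in which the jaws open and shut (so a half turn about z gives the same grasp; the last joint's range is limited). The gripper opens to 88 mm and grips with 3 to 60 N. Pads are 19 mm wide; open, the fingers measure 130 mm over their backs; the gripper's body (78 mm by 193 mm) begins 47 mm behind the grasp point.
Start: joints at [-1.056, 0.359, 0.012, 0, -1.224, -0.288], TCP at [0.152, -0.658, 0.227] pointing down, gripper open.
Joint ranges: [-3.07, 3.07], [-1.43, 2.12], [-1.02, 1.25], [-3.03, 1.67], [-3.05, -0], [-3.03, 3.03]. Speed limits (rad/s): [2.39, 2.39, 3.01, 3.14, 3.14, 3.14].

## Interface

Orientations are given as [roll, pitch, yaw] about the fixed x, y, z axes, in that order (R = Rz(yaw) Ry(pitch) Rx(roll)).
In Python, from station import arm gives the robot as it stands.
- The arm moves only by the tool drive_tool, never from a script. Its argument "targets" is a list of rows, each a list of 6 numbers: the shift along the world's x, y, z in units of 0.04 m (1.0 is 0.04 m), then the turn, a rotation vector about the world's x, y, z in units of 6 degrees (1.0 is 6 degrees). In form: [[x, y, z, wx, wy, wz], ...]. A call has 1 to 5 rows; each row shifts and turns the commanded pose from where the row before left it; what a row does not reach is not made up. A row lasts 1/8 s, in which the tool goes at most 62.5 mm and 10.7 degrees, less where a joint would pass 70% of its speed; a pose out of reach is approached as far as the arm can. A call with a number of a shift or a turn outside -1 to 1 is refused whole. A call with a gripper value outside its range is refused whole. "claw" is the opening, from 0 (shut) to 1 (fully open), set as the call begins (left out, the last holds). The fingers move at their own pace and stop on an object; "newtons" is the grip in N (left out, the last holds). Time passes only in rows, so rows that do not move let the fingers close. It gives the time, the measured TCP pose, the force and the opening at its end, in the units of the state.
- arm.get_state(): the state, without advancing time (a new reading comes with each control period).
- arm.grab_frame(name): name is "side" or "top"; returns (picture, depth): 480x640x3 uint8, red, green, blue; 480x640 float32, m along the optical axis (not along the pixel's ray), 0 where there is no reading.
- arm.get_calibration(name): a dict with "mtx" (3x3 intrinsics, pixels), "dist_coeffs" ([k1, k2, p1, p2, k3] as OpenCV has them; the pictures are not rectified), "origin" and "rotation" of the camera in the world. Camera axes: x right, y up, looking along -z (the intrinsics and any distortion apply to the point x, -y, -z); pixel columns grow to the right and rows downward; lengths in m; the calibration is good to about 2 mm. A picture is of the moment at which its call begins. get_calibration takes no time and is no camera call.
- arm.job_done(): hands the job in, once; it reports no verdict.
Trained networks look in the newest picture that a camera, given by its name, has taken for a name from the list of things; names that differ only in an ending like _2 or _b are one class to them, and where a whole thing is asked for, a point or a joint stands for the part that bears it (a point fixed in the world has none). Each returns a list of dicts, best first, with "score" (0 to 1); they miss things now and then, are a little off and sometimes report something else, mostly with a low value. They report only what shows in the picture. A call takes as long as a camera call.
- arm.search_frame(target, camera): "point" ([x, y, z] in m, in the coordinates of the camera as it stood for that picture, good to about 4 mm: the middle of the surface that is visible of it).
- arm.cut_out(target, camera): "pixels" (480x640 bool, what is visible of it).
- arm.landmark_of(target, camera): "point" ([x, y, z] in m, in the coordinates of the camera as it stood for that picture, good to about 4 mm: a listed point, or the origin of a listed thing).
The state is a dict: "t": time; "q": joint angles; "qd": joint speeds; "joint_efforts": joint torques, N m; "eef_pos": TCP position; "ee_rot": TCP orientation; "force": force on the tool from outside, world axes, zero at the start; "moment": the same for the moment, N m; "width": finger opening in m.
Only numpy, scipy, OpenCV 4.12 (cv2) and the standard library are available. Lean on these libraries where they do the work, as an engineer would, in place of code of your own. Each camera call takes 0.05 s, during which the arm holds its last target. There are 200 camera calls.

## Working session

There is one attempt and no reset: what is moved stays moved. The work goes in short steps, Python scripts to look and compute and a tool call to move; the robot and the scene stay as the last step left them, time stands still between calls to the robot, and variables do not carry over. Pictures are saved under pics/ and viewed, about 8 in all and at most 12, crops included, and the job is handed in when it is done.

Besides the shell and the picture viewer there is one more tool, called after "Call:" as name(argument=value, ...), one argument or row to a line, values as JSON. drive_tool: Moves the arm, as the interface text tells. Shifts and turns lie within -1 to 1; 1 stands for 0.04 m of shift or 6 degrees of turn. Its arguments: {"type":"object","properties":{"targets":{"type":"array"},"claw":{"type":"number"},"newtons":{"type":"number"}},"required":["targets"]}

```bash
mkdir -p pics; cat > h.py <<'E'
import numpy as np, cv2
from station import arm
def w(p,c):
    k=arm.get_calibration(c); return np.array(k["rotation"])@np.array(p)+np.array(k["origin"])
E
python3 - <<'E'
from h import *
s=arm.get_state(); print(s["t"],s["eef_pos"],s["ee_rot"],s["force"],s["width"])
ims=[]
for c in("top","side"):
    im,d=arm.grab_frame(c); ims.append(im); np.save(c+"_d.npy",d); np.save(c+"_i.npy",im)
    cv2.imwrite(f"pics/{c}0.png",im[:,:,::-1])
    k=arm.get_calibration(c);print(c,k["origin"],np.round(k["rotation"],3).tolist())
for n in("unit","strip_mid","tray_front","padlock","fob"):
    for c in("top","side"):
        r=arm.landmark_of(n,c)
        if r: print(n,c,round(r[0]["score"],2),np.round(w(r[0]["point"],c),4))
E
```

```text
0.0 [ 0.15163764 -0.6572542   0.22562586] [ 3.13994173e+00 -1.65936829e-04 -2.91491406e+00] [ 0.4613025  -0.16609253  0.65712917] 0.08775816171087654
top [0.28945818 0.00450985 1.31195449] [0.142, -0.016, -1.55]
side [ 0.37887121 -1.10919479  1.15319694] [0.817, -0.02, -0.063]
unit top 0.71 [2.3722 2.0872 3.3947]
unit side 0.82 [ 0.5833 -0.9047  1.3577]
strip_mid top 0.79 [2.2435 1.9586 3.266 ]
strip_mid side 0.86 [ 0.5787 -0.9094  1.353 ]
tray_front top 0.69 [2.301  2.016  3.3235]
tray_front side 0.7 [ 0.4948 -0.9933  1.2691]
padlock top 0.67 [2.224  1.939  3.2465]
padlock side 0.52 [ 0.6096 -0.8784  1.384 ]
fob side 0.48 [ 0.6481 -0.84    1.4224]
```

View pics/top0.png

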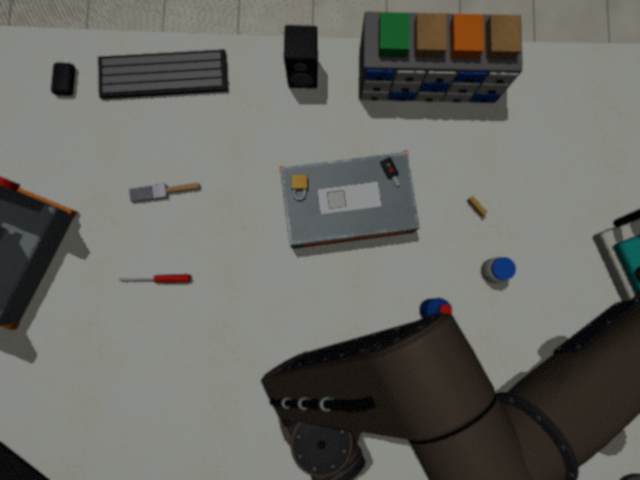

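View pics/side0.png

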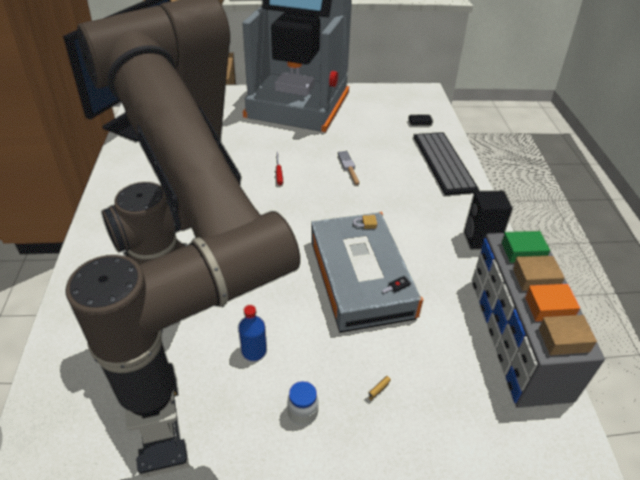

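The top view shows the unit at about (348,198), with the strip spanning columns 318–382 and a pale square at about (336,200) that may be the button. The side view shows the same square at about (358,248). The calibration rotation is roll/pitch/yaw, so I'll fix the helper.

```bash
cat > h.py <<'E'
import numpy as np, cv2
from scipy.spatial.transform import Rotation as Ro
from station import arm
def cal(c):
    k=arm.get_calibration(c); return k,Ro.from_euler("xyz",k["rotation"]).as_matrix(),np.array(k["origin"])
def w(p,c):
    k,R,o=cal(c); return R@np.array(p)+o
def px(c,uv,z):  # pixels -> world points on plane z
    k,R,o=cal(c)
    n=cv2.undistortPoints(np.float64(uv).reshape(-1,1,2),np.float64(k["mtx"]),np.float64(k["dist_coeffs"]))[:,0]
    r=np.c_[n[:,0],-n[:,1],-np.ones(len(n))]@R.T
    return o+r*((z-o[2])/r[:,2])[:,None]
E
python3 - <<'E'
from h import *
for c in("top","side"): arm.grab_frame(c)
for n in("unit","strip_mid","tray_front","padlock","fob","cleaner","jar"):
    for c in("top","side"):
        r=arm.landmark_of(n,c)
        if r: print(n,c,round(r[0]["score"],2),np.round(w(r[0]["point"],c),4))
for c,(x0,y0,x1,y1),f in(("top",(270,140,430,260),5),("side",(300,200,430,340),4)):
    im=np.load(c+"_i.npy")[y0:y1,x0:x1,::-1]
    cv2.imwrite(f"pics/{c}1.png",cv2.resize(im,None,fx=f,fy=f,interpolation=cv2.INTER_CUBIC))
    im=np.load(c+"_i.npy"); m=(im.min(2)>150).astype(np.uint8)
    n,l,s,ce=cv2.connectedComponentsWithStats(m)
    mm=np.load(c+"_i.npy")
print(px("top",[[336,200],[349,197.5]],.0835)); print(px("side",[[358,248]],.0835))
E
```

```text
unit top 0.91 [ 0.5892 -0.0627 -0.0006]
unit side 0.67 [ 0.5967 -0.0589 -0.0009]
strip_mid top 0.79 [ 0.5939 -0.0665  0.0842]
strip_mid side 0.79 [ 0.5927 -0.0627  0.0855]
tray_front top 0.66 [ 0.4847 -0.0829  0.0356]
tray_front side 0.73 [ 0.4882 -0.0821  0.0364]
padlock top 0.88 [0.6338 0.0756 0.0867]
padlock side 0.52 [0.6331 0.0762 0.0805]
fob top 0.52 [ 0.6809 -0.1677  0.0847]
fob side 0.61 [ 0.681  -0.1757  0.0868]
cleaner top 0.78 [ 0.2907 -0.3028 -0.0042]
cleaner side 0.82 [ 0.2917 -0.3023 -0.0005]
jar top 0.93 [ 0.4057 -0.4841  0.0018]
jar side 0.55 [ 0.4111 -0.482  -0.0007]
[[ 0.58492781 -0.02686271  0.0835    ]
 [ 0.5928995  -0.06274536  0.0835    ]]
[[ 0.58747349 -0.02370562  0.0835    ]]
```

View pics/top1.png

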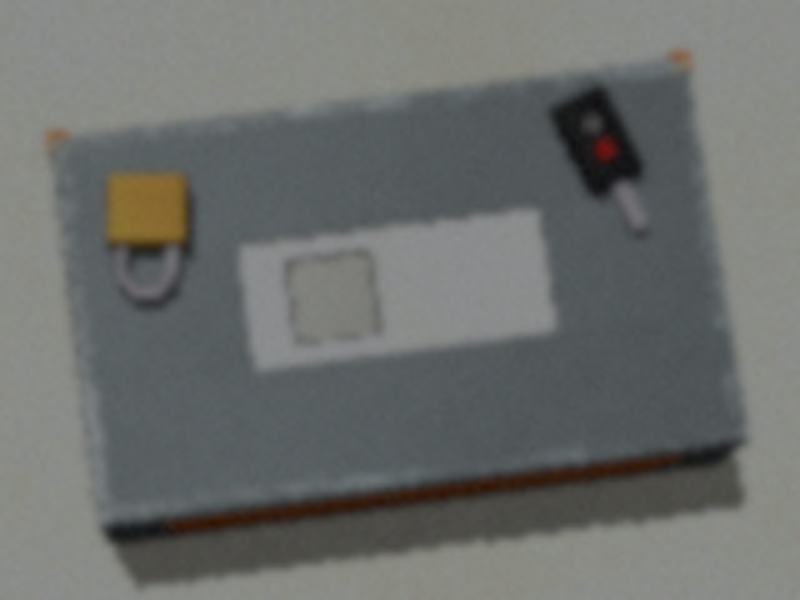

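View pics/side1.png

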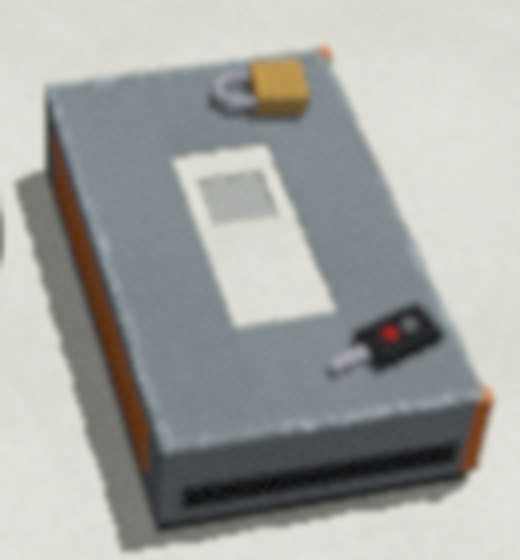

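The crops show the square clearly. Its corners in the top crop are (287,262), (371,250), (383,333) and (297,345), and in the side crop (198,178), (268,170), (278,212) and (207,222). I'll turn these into world positions and check the size and offset.

```bash
python3 - <<'E'
from h import *
T=lambda a,x,y,f:(np.float64(a)+.5)/f-.5+[x,y]
P={}
for c,b,s,o in(("top",[(287,262),(371,250),(383,333),(297,345)],[(240,243),(540,208),(556,332),(256,370)],(270,140,5)),
             ("side",[(198,178),(268,170),(278,212),(207,222)],[(172,158),(268,146),(336,310),(237,327)],(300,200,4))):
    B=px(c,T(b,*o),.082)[:,:2];S=px(c,T(s,*o),.0835)[:,:2]
    for n,Q in("cap",B),("strip",S):
        print(c,n,Q.mean(0).round(4),"sides",np.linalg.norm(Q-np.roll(Q,-1,0),axis=1).round(3))
    L=(S[0]+S[3]-S[1]-S[2]) if c=="top" else (S[0]+S[1]-S[2]-S[3])
    L/=np.linalg.norm(L); d=B.mean(0)-S.mean(0)
    print("ydir",L.round(3),"yaw",np.degrees(np.arctan2(-L[0],L[1])).round(1),"along",(d@L).round(4),"off",(d@[L[1],-L[0]]).round(4))
E
```

```text
top cap [ 0.5879 -0.0282] sides [0.047 0.048 0.048 0.047]
top strip [ 0.5938 -0.0634] sides [0.168 0.071 0.167 0.072]
ydir [-0.148  0.989] yaw 8.5 along 0.0357 off -0.0006
side cap [ 0.5906 -0.0241] sides [0.052 0.043 0.052 0.045]
side strip [ 0.5961 -0.0628] sides [0.072 0.166 0.07  0.169]
ydir [-0.157  0.988] yaw 9.0 along 0.0391 off 0.0007
```

The two cameras agree. The cap is about 47 mm square, lies on the centre line 36–39 mm towards +y, and is centred at about (0.589, -0.0265). The unit's yaw is 8.7°. I'll shut the gripper (about 42 mm wide, so tight on the cap), tilt it 18° so that only one finger's edge goes in, and aim the TCP at (0.5875, -0.0175).

Call:
drive_tool(
  targets=[
    [0,0,1,0,0,0],
    [0.68,1,0,0,0,0],
    [0.68,1,0,0,0,0],
    [0.68,1,0,0,0,0],
    [0.68,1,0,0,0,0],
  ],
  claw=0,
  newtons=10,
)

```text
t: 2.02
eef_pos: [0.2612, -0.4964, 0.2667]
ee_rot: [-3.141, 0.0, -2.915]
force: [0.6, 0.2, 0.0]
width: 0.0428
```

Call:
drive_tool(
  targets=[
    [0.68,1,0,0,0,0],
    [0.68,1,0,0,0,0],
    [0.68,1,0,0,0,0],
    [0.68,1,0,0,0,0],
    [0.68,1,0,0,0,0],
  ],
)

```text
t: 2.65
eef_pos: [0.3973, -0.2963, 0.267]
ee_rot: [-3.141, 0.001, -2.915]
force: [0.2, -0.2, 0.1]
width: -0.0
```

Call:
drive_tool(
  targets=[
    [0.68,1,0,0,0,-0.7],
    [0.68,1,0,1,0.15,0],
    [0.68,1,0,1,0.15,0],
    [0.68,1,0,1,0.15,0],
    [0.68,1,0,0,0,0],
  ],
)

```text
t: 3.28
eef_pos: [0.5338, -0.0977, 0.2658]
ee_rot: [2.822, 0.0, -2.991]
force: [0.6, -0.4, 0.2]
width: -0.0001
```

Call:
drive_tool(
  targets=[
    [0.68,1,0,0,0,0],
    [0.68,1,0,0,0,0],
    [0,0,0,0,0,0],
    [0,0,0,0,0,0],
  ],
)

```text
t: 3.78
eef_pos: [0.5868, -0.0176, 0.2664]
ee_rot: [2.824, 0.001, -2.988]
force: [-0.3, 0.0, -0.8]
width: 0.0002
```

Call:
drive_tool(
  targets=[
    [0,0,-1,0,0,0],
    [0,0,-1,0,0,0],
    [0,0,-1,0,0,0],
    [0,0,-0.9,0,0,0],
    [0,0,0,0,0,0],
  ],
)

```text
t: 4.4
eef_pos: [0.5848, -0.0187, 0.1083]
ee_rot: [2.823, -0.004, -2.99]
force: [-0.2, 0.7, 0.5]
width: 0.0003
```

```bash
python3 - <<'E'
from h import *
out=[]
for c,(x,y) in(("top",(270,140)),("side",(290,160))):
    im=arm.grab_frame(c)[0][y:y+140,x:x+140,::-1]; out.append(cv2.resize(im,(400,400),interpolation=cv2.INTER_CUBIC))
cv2.imwrite("pics/near.png",np.hstack(out)); s=arm.get_state(); print(s["t"],s["eef_pos"],s["force"])
E
```

```text
4.5 [ 0.5873733  -0.01859512  0.11176967] [0.39172687 0.51205415 1.64250882]
```

View pics/near.png

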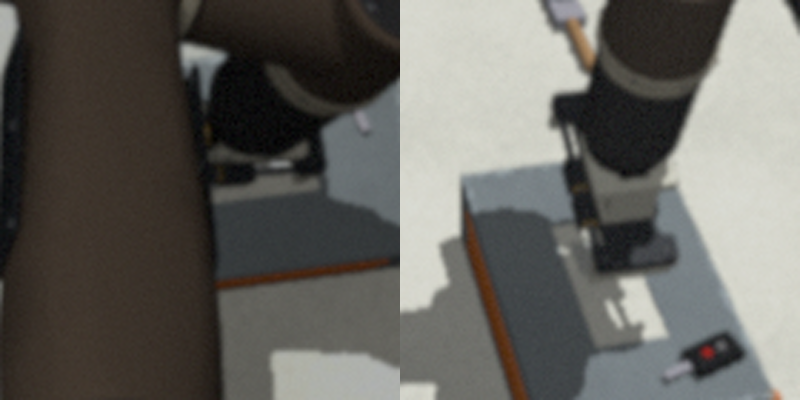

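The side half shows the tilted gripper over the strip's +y end, with its low side towards -y. The padlock and car key are clear of it. Next I'll descend gently.

Call:
drive_tool(
  targets=[
    [0,0,-0.15,0,0,0],
    [0,0,-0.15,0,0,0],
    [0,0,-0.1,0,0,0],
    [0,0,0,0,0,0],
  ],
)

```text
t: 5.0
eef_pos: [0.5868, -0.0177, 0.0943]
ee_rot: [2.824, 0.001, -2.988]
force: [0.0, 0.4, 0.0]
width: 0.0005
```

Call:
drive_tool(
  targets=[
    [0,0,-0.05,0,0,0],
    [0,0,0,0,0,0],
  ],
)

```text
t: 5.25
eef_pos: [0.5869, -0.0177, 0.0925]
ee_rot: [2.824, 0.001, -2.988]
force: [0.2, -0.3, 0.8]
width: 0.0002
```

Call:
drive_tool(
  targets=[
    [0,0,-0.05,0,0,0],
    [0,0,0,0,0,0],
  ],
)

```text
t: 5.5
eef_pos: [0.5869, -0.0177, 0.0904]
ee_rot: [2.824, 0.001, -2.988]
force: [0.0, 0.3, -0.3]
width: 0.0002
```

Call:
drive_tool(
  targets=[
    [0,0,-0.05,0,0,0],
    [0,0,0,0,0,0],
  ],
)

```text
t: 5.75
eef_pos: [0.5868, -0.0177, 0.0884]
ee_rot: [2.824, 0.001, -2.988]
force: [0.4, 0.1, 0.7]
width: 0.0009
```

Call:
drive_tool(
  targets=[
    [0,0,-0.05,0,0,0],
    [0,0,0,0,0,0],
  ],
)

```text
t: 6.0
eef_pos: [0.5868, -0.0177, 0.0864]
ee_rot: [2.824, 0.001, -2.988]
force: [0.6, -0.5, -0.6]
width: 0.0005
```

Call:
drive_tool(
  targets=[
    [0,0,-0.04,0,0,0],
    [0,0,0,0,0,0],
  ],
)

```text
t: 6.25
eef_pos: [0.5871, -0.0177, 0.0851]
ee_rot: [2.824, 0.002, -2.988]
force: [0.2, -0.1, 1.6]
width: 0.0004
```

Call:
drive_tool(
  targets=[
    [0,0,-0.04,0,0,0],
    [0,0,0,0,0,0],
  ],
)

```text
t: 6.5
eef_pos: [0.5871, -0.0177, 0.0836]
ee_rot: [2.824, 0.002, -2.988]
force: [-1.5, -1.1, 4.3]
width: 0.0003
```

Call:
drive_tool(
  targets=[
    [0,0,-0.04,0,0,0],
    [0,0,0,0,0,0],
  ],
)

```text
t: 6.75
eef_pos: [0.5871, -0.0177, 0.0817]
ee_rot: [2.824, 0.002, -2.988]
force: [-0.1, -0.4, 3.3]
width: 0.0006
```

The spot gives way at 3–4 N, so it is the sprung cap. I'll press a little further.

Call:
drive_tool(
  targets=[
    [0,0,-0.04,0,0,0],
    [0,0,0,0,0,0],
    [0,0,0,0,0,0],
    [0,0,0,0,0,0],
    [0,0,0,0,0,0],
  ],
)

```text
t: 7.38
eef_pos: [0.5871, -0.0177, 0.0803]
ee_rot: [2.824, 0.002, -2.988]
force: [0.6, 0.8, 3.9]
width: 0.0007
```

```bash
python3 - <<'E'
from h import *
out=[]
for c,(x,y) in(("top",(270,140)),("side",(290,190))):
    im=arm.grab_frame(c)[0][y:y+140,x:x+140,::-1]; out.append(cv2.resize(im,(400,400),interpolation=cv2.INTER_CUBIC))
    r=arm.landmark_of("tray_front",c); print(c,[(round(a["score"],2),w(a["point"],c).round(4)) for a in r])
cv2.imwrite("pics/press.png",np.hstack(out)); print(arm.get_state()["force"])
E
```

```text
top [(0.72, array([ 0.425 , -0.0912,  0.0331])), (0.38, array([ 0.4059, -0.4817, -0.0018]))]
side [(0.76, array([ 0.4312, -0.0901,  0.0351])), (0.39, array([ 0.5899, -0.0614, -0.0008]))]
[0.68426544 0.03601827 4.46600816]
```

View pics/press.png

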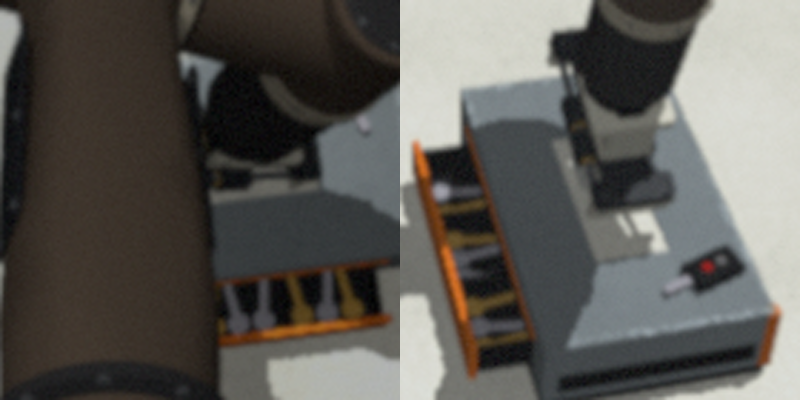

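The tray is out: its front shows along the lower left of the side half, and the detector puts it about 60 mm further forward. Now I'll lift straight up and away.

Call:
drive_tool(
  targets=[
    [0,0,0.3,0,0,0],
    [0,0,0.7,0,0,0],
    [0,0,1,0,0,0],
    [0,0,1,0,0,0],
    [0,0,1,0,0,0],
  ],
)

```text
t: 8.2
eef_pos: [0.5861, -0.0177, 0.2416]
ee_rot: [2.824, 0.0, -2.988]
force: [1.4, -0.9, -0.1]
width: 0.0004
```

Call:
drive_tool(
  targets=[
    [0,0,0.5,0,0,0],
    [0,0,0,0,0,0],
    [0,0,0,0,0,0],
    [0,0,0,0,0,0],
  ],
)

```text
t: 8.7
eef_pos: [0.5863, -0.0177, 0.2589]
ee_rot: [2.824, -0.001, -2.988]
force: [-0.3, -0.3, 0.4]
width: 0.0002
```

```bash
python3 - <<'E'
from h import *
im,d=arm.grab_frame("side"); arm.grab_frame("top"); cv2.imwrite("pics/end.png",im[:,:,::-1])
for n in("tray_front","padlock","fob","cleaner","jar"):
    for c in("top","side"):
        r=arm.landmark_of(n,c)
        if r: print(n,c,round(r[0]["score"],2),w(r[0]["point"],c).round(4))
s=arm.get_state(); print(s["t"],s["eef_pos"],s["force"])
E
```

```text
tray_front top 0.7 [ 0.4258 -0.0916  0.034 ]
tray_front side 0.64 [ 0.4296 -0.092   0.035 ]
padlock side 0.75 [ 0.6782 -0.1743  0.0878]
fob top 0.67 [ 0.6808 -0.1692  0.0851]
fob side 0.6 [ 0.6765 -0.1716  0.0861]
cleaner top 0.9 [ 0.2935 -0.3037 -0.005 ]
cleaner side 0.94 [ 0.2925 -0.3014  0.0023]
jar top 0.63 [ 0.4068 -0.4821  0.0005]
jar side 0.84 [ 0.4097 -0.4846  0.0026]
9.3 [ 0.58696359 -0.01769802  0.26018839] [-0.06258103 -0.47451243 -0.58066136]
```

View pics/end.png

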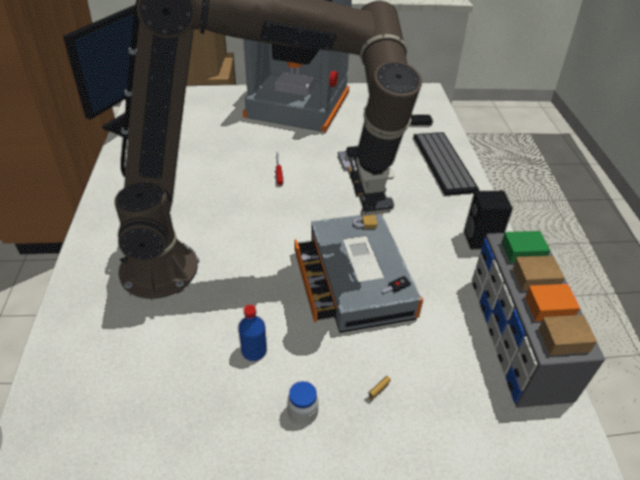

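The tray stands open along the unit's left edge at about (313,280). The padlock (365,223), car key (397,287), jar, cleaner and the rest are where they began, and the tool is well clear. I'm handing in.

```bash
python3 -c "from station import arm; print(arm.job_done())"
```

```text
the job is handed in; nothing more can be done
None
```

The tray is open and the job is handed in, at about 9.3 s of the 42 s allowed.

**What I did:** The button's outline showed in the camera images, about 37 mm from the strip's centre towards +y, so I did not need to feel along the whole strip. I shut the gripper, tilted it 18° so one fingertip edge led, and came down in small steps. The spot gave way at about 3–4 N. I pressed about 5 mm in, the tray sprang out, and I lifted straight up.

**Last checks:**
- **Tray:** the detector puts its front about 60 mm further out than at the start, in both cameras.
- **Forces:** the reading while pressing stayed under 5 N, and it is near zero now with the tool about 17 cm above the strip.
- **Bystanders:** the car key, jar and cleaner measured within about 5 mm of where they began. I checked the padlock, lock cylinder, screwdriver and brush only by eye; they look unmoved, though the brush is partly hidden by the gripper.
- **Disagreement:** the side camera's last "padlock" detection was really the car key (it gave the key's position), and the top camera found no padlock. The last picture shows the padlock in its place.
- **Not measured:** the button coming back up. I infer it from letting go and the near-zero force.

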